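# Walnuts from the organiser to the market scale

### The arm

A 6-joint arm with a two-finger parallel gripper is mounted at the origin on the work surface. World frame = base frame: x ahead of the robot, y to its left, z up, the work surface at z = 0. Lengths are in m, angles in rad, forces in N, time in s.
With the tool pointing down it reaches from about 0.35 to 0.975 m from the base axis. Payload 17.4 kg.
Tool frame: the origin (TCP) lies between the finger pads; the fingertips stand 25 mm ahead of it and the grasp point (between the pads) lies 6 mm ahead of it; z points along the fingers, x is the direction in which the jaws open and shut, and the axes are right-handed (so a half turn about z gives the same grasp; the last joint's range is limited). The gripper opens to 85 mm and grips with 20 to 120 N. Pads are 22 mm wide; open, the fingers measure 114 mm over their backs; the gripper's body (76 mm by 85 mm) begins 54 mm behind the grasp point. The pads swing forward as they close: fully open they stand 13 mm farther back than shut.
Start: joints at [-1.322, 0.116, 1.442, -0, 1.584, -0.038], TCP at [0.191, -0.647, 0.256] pointing down, gripper open.
Joint ranges: [-2.83, 2.83], [-0.83, 2.19], [0.07, 2.5], [-1.14, 4.28], [0.01, 3], [-2.97, 2.97]. Speed limits (rad/s): [1.89, 1.89, 2.22, 3.14, 3.14, 3.14].

### API

Orientations are given as [roll, pitch, yaw] about the fixed x, y, z axes, in that order (R = Rz(yaw) Ry(pitch) Rx(roll)).
In Python, from cell import readout, imaging, manip gives the robot as it stands.
- The arm moves only by the tool move_arm, never from a script. Its argument "rows" is a list that holds one entry, the list of rows, each a list of 6 numbers: the shift along the tool's x, y, z in mm, then the turn, a rotation vector about the tool's x, y, z in degrees. A call has 1 to 5 rows; each row is the pose to reach, as a shift and turn from the pose commanded when the call began, along the tool's axes at that moment; what a row does not reach only later rows make up. A row lasts 1/8 s, in which the tool goes at most 62.5 mm and 10.7 degrees, less where a joint would pass 70% of its speed; a pose out of reach is approached as far as the arm can. A call with a gripper value outside its range is refused whole. "gripper" is the opening in per cent of the stroke, from 0 (shut) to 100 (fully open), set as the call begins (left out, the last holds). The fingers move at their own pace and stop on an object; the grip force is fixed at half the most. Time passes only in rows, so rows that repeat a pose let the fingers close. It gives the time, the measured TCP pose, the force and the opening at its end, in the units of the state.
- readout.sense(): the state, without advancing time (a new reading comes with each control period).
- imaging.capture(name): name is "scene" or "top" or "wrist"; returns the picture (384x512x3 uint8, blue, green, red); there is no depth.
- imaging.camera_params(name): a dict with "fx", "fy", "cx", "cy" (pixels), "dist_coeffs" ([k1, k2, p1, p2, k3] as OpenCV has them; the pictures are not rectified), "cam_to_world" (4x4, takes a point from camera to world coordinates). Camera axes: x right, y down, z forward; pixel columns grow to the right and rows downward; lengths in m; the calibration is good to about 2 mm. A picture is of the moment at which its call begins: read the wrist's pose just before it. camera_params takes no time and is no camera call; for the wrist camera it gives the pose at the moment of the call.
- manip.job_done(): hands the job in, once; it reports no verdict.
The state is a dict: "clock": time; "qpos": joint angles; "dq": joint speeds; "effort": joint torques, N m; "position": TCP position; "ee_rot": TCP orientation; "wrist_force": force on the tool from outside, world axes, zero at the start; "wrist_torque": the same for the moment, N m; "gripper_width": finger opening in m.
Only numpy, scipy, OpenCV 4.12 (cv2) and the standard library are available. Lean on these libraries where they do the work, as an engineer would, in place of code of your own. Each camera call takes 0.05 s, during which the arm holds its last target.

### The job

One of the three inserts in the wooden organiser holds two walnuts. Lift that insert straight up, kept level, until it is clear of the organiser, then tip its walnuts into the pan of the scale, and stand the emptied insert upright on the bare table.

Things in the scene. Friction and masses are not known exactly. Their poses are not given: they have to be found in the camera images.
- walnut_insert: Green plastic bin holding the walnuts, 110 (x) x 64 (y) x 36 mm high, 0.1 kg, origin at the centre of its underside, z up; +x to the back wall, -x to the pouring front; walls 3 mm. Over the origin a hoop handle crosses it: bar along y, 10 mm thick in x, 12 mm high, centre 80 mm above the underside, 54 mm free between its posts, 38 mm of air below. Two like bins hold pegs or paper rolls.
- walnut_1: Walnut, a brown ball 28 mm across, 14 g, origin at its centre. It lies at the back of the insert, where the 3 mm thick floor is flat for 34 mm; from there the floor rises as a 25 degree ramp to the front edge, so that the walnuts roll out over it when the front is tipped down by 40 degrees or more.
- walnut_2: The second walnut, like the first, beside it. Their insert starts in one of the three bays of a fixed plywood organiser (121 x 217 mm, walls 30 mm high, 4 mm floor; inserts side by side along their y, 71 mm apart, 1.5 mm of play around each), so its underside is 4 mm above the table.
- scale: Market scale, fixed: grey base under a square open steel pan. Origin on the table under the pan's centre, z up. Pan 200 x 200 mm along x and y, walls 4 mm, inner floor 44 mm and rim 85 mm above the table. Scale and organiser stand left and right of the robot, either way round; between them the table straight ahead of the robot is bare (y within 60 mm of 0, x 0.42 to 0.70 m).
Mind the look-alikes: they are no part of the job. What is shaped like the walnut_2 but blue or yellow is not meant.

How it is judged:
By the outcome, as a careful person would: the job done as asked, in the order asked, and still so for the second after the job is handed in, with the robot touching nothing.
It also fails if it takes over 58 s, if anything falls off the work surface, if the arm or the gripper's body presses on something with over 40 N, if the wrist force passes 120 N, or if a joint passes its speed limit or range.

## Working session

There is one attempt and no reset: what is moved stays moved. The work goes in short steps, Python scripts to look and compute and a tool call to move; the robot and the scene stay as the last step left them, time stands still between calls to the robot, and variables do not carry over. Pictures are saved under pics/ and viewed, and the job is handed in when it is done.

Besides the shell and the picture viewer there is one more tool, called after "Call:" by a JSON object that holds its "op" and its "data", one argument or row to a line. move_arm: Moves the arm, as the interface text tells. Its arguments: {"type":"object","properties":{"rows":{"type":"array"},"gripper":{"type":"number"}},"required":["rows"]}

```bash
mkdir -p pics; python3 - <<'E'
from cell import readout, imaging
import cv2, numpy as np
print(readout.sense())
for n in ["scene","top"]:
    im=imaging.capture(n); cv2.imwrite(f"pics/{n}0.png",im)
    p=imaging.camera_params(n); print(n,p)
    np.save(f"{n}0.npy",im)
E
```

```text
{'clock': 0.0, 'qpos': array([-1.32179089e+00,  1.16492321e-01,  1.44230520e+00,  2.52782912e-05,
        1.58394119e+00, -3.77999071e-02]), 'dq': array([ 0.00058656,  0.00046529, -0.0002309 ,  0.0005839 , -0.00038335,
        0.0002978 ]), 'effort': array([ 8.26299652e-05, -7.32000446e+01, -6.32491636e+01, -3.48120909e-05,
        6.49060443e-03,  9.41969148e-06]), 'position': array([ 0.19090921, -0.64727469,  0.25553307]), 'ee_rot': array([-3.14152408e+00,  1.14429023e-03, -1.28399063e+00]), 'wrist_force': array([ 0.80313835,  0.21552732, -0.131116  ]), 'wrist_torque': array([-0.02861793,  0.06762679,  0.06862123]), 'gripper_width': 0.08554325377981398}
scene {'fx': 429.7516771972048, 'fy': 429.7516771972048, 'cx': 247.4856191623209, 'cy': 193.55031083894562, 'dist_coeffs': array([0.03741477, 0.        , 0.        , 0.        , 0.        ]), 'cam_to_world': array([[-0.07038693,  0.66180082, -0.74636811,  1.21708097],
       [ 0.99742441,  0.05703871, -0.0434871 ,  0.00811345],
       [ 0.01379207, -0.74750669, -0.66411108,  0.69659542],
       [ 0.        ,  0.        ,  0.        ,  1.        ]])}
top {'fx': 392.2052264706154, 'fy': 392.2052264706154, 'cx': 251.65318604441043, 'cy': 195.4128236697649, 'dist_coeffs': array([-0.09543452,  0.        ,  0.        ,  0.        ,  0.        ]), 'cam_to_world': array([[ 0.08846753, -0.97177781,  0.21868099,  0.33921786],
       [-0.99607438, -0.08698209,  0.01643018, -0.03640972],
       [ 0.00305485, -0.21927607, -0.97565807,  0.82494658],
       [ 0.        ,  0.        ,  0.        ,  1.        ]])}
```

View pics/scene0.png

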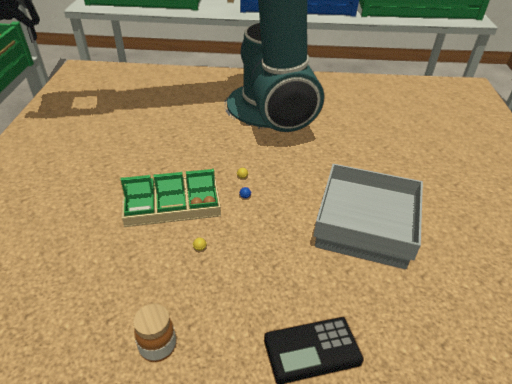

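View pics/top0.png

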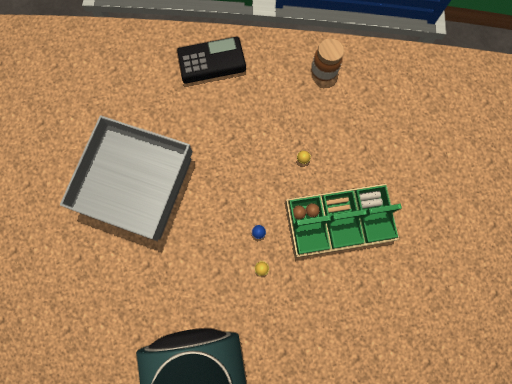

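The scene view has the organiser around (170,195) and the top view has it around (343,220). The walnuts (300–313, 211 in the top view) are in the bay nearest the middle of the table, and the pan is at about (128,180). Next I'll zoom in.

```bash
python3 - <<'E'
import cv2, numpy as np
a=np.load("top0.npy")[170:270,245:415]; b=np.load("scene0.npy")[155:235,110:230]
a=cv2.resize(a,None,fx=4.5,fy=4.5,interpolation=cv2.INTER_CUBIC);b=cv2.resize(b,None,fx=6,fy=6,interpolation=cv2.INTER_CUBIC)
cv2.imwrite("pics/ta.png",a);cv2.imwrite("pics/sa.png",b)
c=np.load("top0.npy")[105:255,50:205];cv2.imwrite("pics/tp.png",cv2.resize(c,None,fx=4,fy=4,interpolation=cv2.INTER_CUBIC))
E
```

```text
(no output)
```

View pics/ta.png

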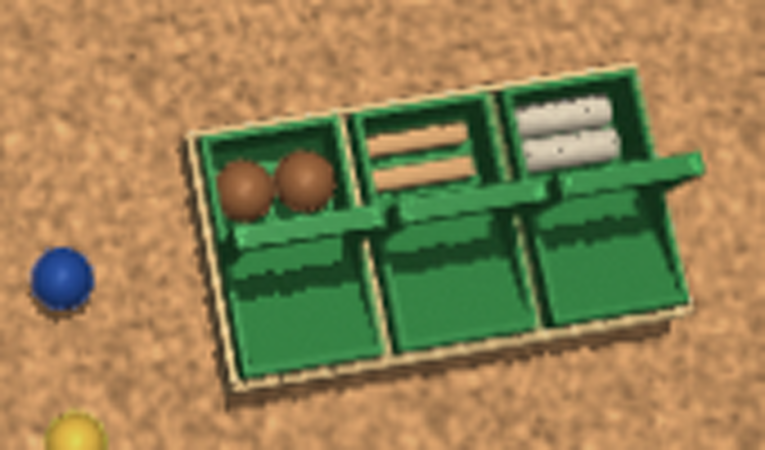

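View pics/sa.png

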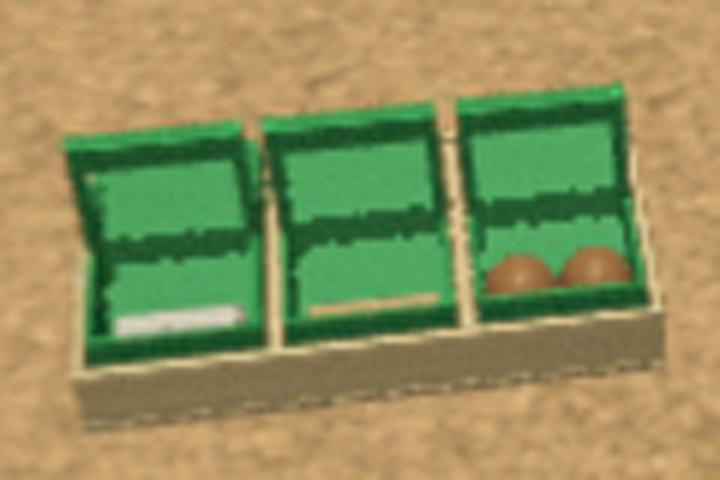

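View pics/tp.png

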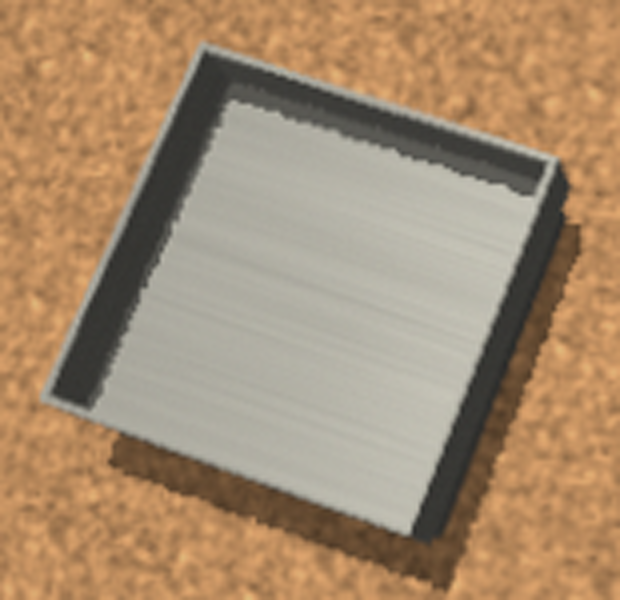

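```bash
cat > h.py <<'E'
import numpy as np, cv2
from cell import readout, imaging, manip
from scipy.spatial.transform import Rotation as R
def ray(name,px,P=None):
    P=P or imaging.camera_params(name)
    K=np.array([[P['fx'],0,P['cx']],[0,P['fy'],P['cy']],[0,0,1]])
    u=cv2.undistortPoints(np.array(px,float).reshape(-1,1,2),K,P['dist_coeffs']).reshape(-1,2)
    T=P['cam_to_world']; d=np.c_[u,np.ones(len(u))]@T[:3,:3].T
    return T[:3,3],d
def onz(name,px,z,P=None):
    o,d=ray(name,px,P); return o+d*((z-o[2])/d[:,2])[:,None]
def tri(n1,p1,n2,p2):
    o1,d1=ray(n1,[p1]);o2,d2=ray(n2,[p2]);A=np.c_[d1[0],-d2[0]]
    s=np.linalg.lstsq(A,o2-o1,rcond=None)[0];a=o1+s[0]*d1[0];b=o2+s[1]*d2[0]
    return (a+b)/2,np.linalg.norm(a-b)
def proj(name,pts,P=None):
    P=P or imaging.camera_params(name)
    K=np.array([[P['fx'],0,P['cx']],[0,P['fy'],P['cy']],[0,0,1]])
    T=np.linalg.inv(P['cam_to_world'])
    return cv2.projectPoints(np.array(pts,float),cv2.Rodrigues(T[:3,:3])[0],T[:3,3],K,P['dist_coeffs'])[0].reshape(-1,2)
E
python3 - <<'E'
from h import *
np.set_printoptions(precision=4,suppress=True)
f=lambda c,s,o:(np.array(c,float)+.5)/s-.5+np.array(o)
org=f([(188,135),(637,67),(690,310),(237,388)],4.5,(245,170))
for z in(.03,.034):
    w=onz("top",org,z)[:,:2];print("org",z,w.tolist(),w.mean(0),[np.linalg.norm(w[i]-w[i-1]) for i in range(4)],[np.degrees(np.arctan2(*(w[i]-w[i-1])[::-1])) for i in range(4)])
bar=f([(234,232),(383,207)],4.5,(245,170)); print("bar far top edge z=.09",onz("top",bar,.09))
sb=f([(458,98),(622,84)],6,(110,155)); print("scene bar far top",onz("scene",sb,.09))
for a,b in((0,1),(1,0)): print(tri("top",bar[a],"scene",sb[b]))
wn=f([(245,191),(305,181)],4.5,(245,170)); print("walnuts z=.021",onz("top",wn,.021))
pan=f([(203,43),(558,157),(432,540),(42,398)],4,(50,105)); w=onz("top",pan,.085)[:,:2];print("pan",w,w.mean(0),[np.linalg.norm(w[i]-w[i-1]) for i in range(4)],[np.degrees(np.arctan2(*(w[i]-w[i-1])[::-1])) for i in range(4)])
print("balls",onz("top",[(259,232),(262,269),(304,158)],.014))
P=imaging.camera_params("wrist");print(P['fx'],P['cam_to_world'])
E
```

```text
org 0.03 [[0.5149272640499999, -0.09558841072965657], [0.5663781566139003, -0.3046185212227964], [0.453656849290975, -0.33117377560668726], [0.4012612529909316, -0.1256606446656211]] [ 0.4841 -0.2143] [np.float64(0.11757678905285518), np.float64(0.21526909076408596), np.float64(0.11580705790228218), np.float64(0.2120871177154259)] [np.float64(14.81902379574879), np.float64(-76.17203987394423), np.float64(-166.74378288795702), np.float64(104.30286810409339)]
org 0.034 [[0.5140431321647085, -0.09529063630495416], [0.5652351349159862, -0.3032689522918886], [0.4530810169395854, -0.32969058635377907], [0.400949063997945, -0.12521155323511246]] [ 0.4833 -0.2134] [np.float64(0.11698516796778125), np.float64(0.21418590305257715), np.float64(0.11522434172328727), np.float64(0.21101994100713364)] [np.float64(14.819023795748805), np.float64(-76.17203987394426), np.float64(-166.74378288795702), np.float64(104.30286810409338)]
bar far top edge z=.09 [[ 0.4617 -0.1134  0.09  ]
 [ 0.4779 -0.1759  0.09  ]]
scene bar far top [[ 0.4708 -0.1751  0.09  ]
 [ 0.4569 -0.115   0.09  ]]
(array([ 0.4612, -0.1137,  0.0934]), np.float64(0.001303728082803661))
(array([ 0.4769, -0.1742,  0.095 ]), np.float64(0.001321880827515566))
walnuts z=.021 [[ 0.4928 -0.1245  0.021 ]
 [ 0.5    -0.152   0.021 ]]
pan [[0.6459 0.3022]
 [0.5991 0.11  ]
 [0.4035 0.1461]
 [0.454  0.3499]] [0.5256 0.227 ] [np.float64(0.19783644709093334), np.float64(0.19782738890542662), np.float64(0.19892986375935015), np.float64(0.209949068616779)] [np.float64(-13.967561480730533), np.float64(-103.68315692890074), np.float64(169.52654625392887), np.float64(76.1029432218879)]
balls [[ 0.4447 -0.0448  0.014 ]
 [ 0.3696 -0.0574  0.014 ]
 [ 0.6141 -0.1286  0.014 ]]
328.5643267039454 [[ 0.2839 -0.9164 -0.2821  0.2622]
 [-0.9589 -0.2717 -0.0822 -0.626 ]
 [-0.0013  0.2938 -0.9559  0.373 ]
 [ 0.      0.      0.      1.    ]]
```

```bash
cat >> h.py <<'E'
def down(yawdeg): return R.from_euler('xyz',[180,0,yawdeg],degrees=True)
def delta(grasp,Rt,p0=None,R0=None):
    "shift mm / rotvec deg from measured pose so that the grasp point is at grasp"
    s=readout.sense()
    R0=R0 or R.from_euler('xyz',s['ee_rot']); p0=s['position'] if p0 is None else np.array(p0)
    p=np.array(grasp)-Rt.apply([0,0,.006])
    return np.round(np.r_[R0.inv().apply(p-p0)*1e3,(R0.inv()*Rt).as_rotvec(degrees=True)],2)
E
python3 -c "
from h import *
print(delta([.464,-.1455,.19],down(-165.7)))"
```

```text
[-4.0398e+02 -4.0388e+02  6.0090e+01  4.0000e-02  5.0000e-02  9.2130e+01]
```

Call:
{"op": "move_arm", "data": {
  "rows": [
    [[-45,-45,5,0,0,10],[-90,-90,10,0,0,20],[-130,-130,20,0,0,30],[-175,-175,30,0,0,40],[-220,-220,35,0,0,50]]
  ],
  "gripper": 100
}}

```text
clock: 0.72
position: [0.3378, -0.3767, 0.2209]
ee_rot: [3.141, 0.0, -2.158]
wrist_force: [0.5, 0.1, 0.1]
gripper_width: 0.0855
```

```bash
python3 -c "
from h import *
print(delta([.464,-.1455,.19],down(-165.7)))"
```

```text
[-2.6235e+02  2.2900e+01  2.5030e+01  4.0000e-02  0.0000e+00  4.2080e+01]
```

Call:
{"op": "move_arm", "data": {
  "rows": [
    [[-52,4,5,0,0,8.5],[-105,9,10,0,0,17],[-157,13,15,0,0,25],[-210,18,20,0,0,34],[-262,23,25,0,0,42]]
  ]
}}

```text
clock: 1.35
position: [0.4624, -0.1453, 0.1965]
ee_rot: [-3.142, 0.0, -2.889]
wrist_force: [0.8, -1.0, 0.4]
gripper_width: 0.0851
```

Call:
{"op": "move_arm", "data": {
  "rows": [
    [[0,0,0,0,0,0],[0,0,0,0,0,0]]
  ]
}}

```text
clock: 1.6
position: [0.4618, -0.1471, 0.1966]
ee_rot: [-3.142, -0.0, -2.882]
wrist_force: [-0.8, -0.8, -0.3]
gripper_width: 0.0849
```

```bash
python3 - <<'E'
from h import *
s=readout.sense();print(s['position'],np.degrees(s['ee_rot']),s['qpos'])
P=imaging.camera_params("wrist");im=imaging.capture("wrist");np.save("w1.npy",im)
import pickle;pickle.dump(P,open("w1.pkl","wb"))
cv2.imwrite("pics/w1.png",im)
E
```

```text
[ 0.46179383 -0.14708154  0.19659169] [-1.79998220e+02 -2.51416821e-02 -1.65151981e+02] [-3.60828315e-01 -2.87812094e-01  1.91641192e+00 -2.80697639e-04
  1.51333192e+00  2.52163368e+00]
```

View pics/w1.png

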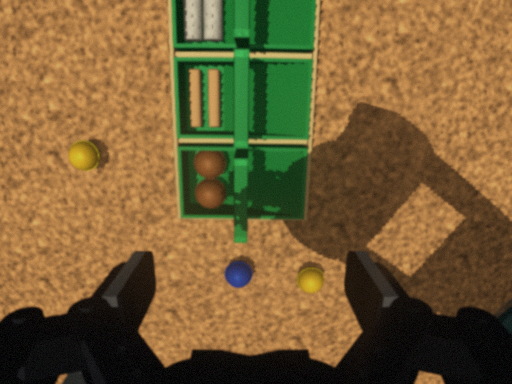

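The wrist view shows the walnut bin at the bottom of the row (180–310, 145–218). Its handle bar runs along x≈241 from y≈157 to 242. I'll measure the bar edges on the 0.09 m plane.

```bash
python3 - <<'E'
from h import *
import pickle
im=np.load("w1.npy"); cv2.imwrite("pics/w1z.png",cv2.resize(im[130:260,165:325],None,fx=4.5,fy=4.5,interpolation=cv2.INTER_CUBIC))
E
```

```text
(no output)
```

View pics/w1z.png

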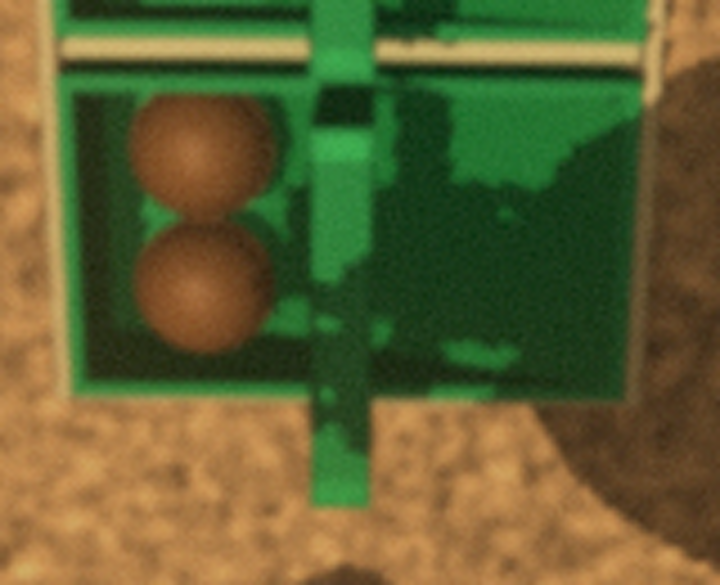

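```bash
python3 - <<'E'
from h import *
import pickle
P=pickle.load(open("w1.pkl","rb"))
f=lambda c:(np.array(c,float)+.5)/4.5-.5+np.array([165,130])
w=onz("wrist",f([(312,160),(372,160),(371,507),(311,507),(312,128),(373,128)]),.09,P);print(w)
u=(w[3]-w[0])[:2];print("len",np.linalg.norm(u),"ang",np.degrees(np.arctan2(u[1],u[0])),"mid",w[:4].mean(0), np.linalg.norm(w[1]-w[0]))
e=onz("wrist",f([(72,395),(633,400),(55,85),(648,100)]),.04,P);print(e, np.linalg.norm(e[1]-e[0]))
print(onz("wrist",f([(202,155),(203,285)]),.021,P))
o=P['cam_to_world'][:3,3];print(o)
E
```

```text
[[ 0.47859759 -0.17013072  0.09      ]
 [ 0.46964552 -0.17250604  0.09      ]
 [ 0.45482999 -0.11570883  0.09      ]
 [ 0.46446541 -0.11314624  0.09      ]
 [ 0.47982116 -0.1749862   0.09      ]
 [ 0.47077529 -0.17738599  0.09      ]]
len 0.0587107285028715 ang 103.92836481967623 mid [ 0.46688463 -0.14287296  0.09      ] 0.009261840349444866
[[ 0.51269321 -0.10091823  0.04      ]
 [ 0.40461104 -0.1285285   0.04      ]
 [ 0.52806971 -0.16085405  0.04      ]
 [ 0.42018601 -0.18655921  0.04      ]] 0.11155304835675786
[[ 0.49967601 -0.15043153  0.021     ]
 [ 0.49334772 -0.12373831  0.021     ]]
[ 0.48072073 -0.21886436  0.31393598]
```

```bash
python3 -c "
from h import *
print(delta([.467,-.145,.084],down(-165.9)))"
```

```text
[-5.8300e+00  1.1300e+00  1.0671e+02 -1.0000e-02 -1.0000e-02  6.8000e-01]
```

Call:
{"op": "move_arm", "data": {
  "rows": [
    [[-5.5,1,25,0,0,0.7],[-5.5,1,50,0,0,0.7],[-5.5,1,75,0,0,0.7],[-5.5,1,95,0,0,0.7],[-5.5,1,107,0,0,0.7]]
  ]
}}

```text
clock: 2.28
position: [0.4666, -0.1452, 0.0888]
ee_rot: [3.141, -0.001, -2.897]
wrist_force: [0.3, 0.5, -0.3]
gripper_width: 0.0852
```

Call:
{"op": "move_arm", "data": {
  "rows": [
    [[0,0,0,0,0,0]]
  ]
}}

```text
clock: 2.4
position: [0.4667, -0.1448, 0.0893]
ee_rot: [3.141, -0.001, -2.897]
wrist_force: [0.7, 0.3, 0.8]
gripper_width: 0.085
```

```bash
python3 - <<'E'
from h import *
s=readout.sense();print(s['position'],np.degrees(s['ee_rot']))
print(delta([.467,-.145,.084],down(-165.9)))
im=imaging.capture("wrist");cv2.imwrite("pics/w2.png",im)
E
```

```text
[ 0.46674099 -0.14484503  0.08928458] [ 1.79971006e+02 -4.46407844e-02 -1.65992523e+02]
[-0.21 -0.21 -0.72  0.03 -0.04 -0.09]
```

View pics/w2.png

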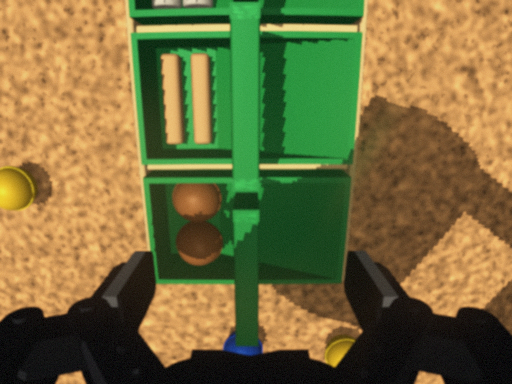

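The bar (x≈246) sits midway between the fingers (inner edges 155 and 347), so I'll close the gripper.

Call:
{"op": "move_arm", "data": {
  "rows": [
    [[0,0,0,0,0,0],[0,0,0,0,0,0],[0,0,0,0,0,0],[0,0,0,0,0,0],[0,0,0,0,0,0]]
  ],
  "gripper": 0
}}

```text
clock: 3.08
position: [0.467, -0.1446, 0.0898]
ee_rot: [-3.142, 0.0, -2.897]
wrist_force: [0.1, 0.1, 0.9]
gripper_width: 0.0092
```

Call:
{"op": "move_arm", "data": {
  "rows": [
    [[0,0,0,0,0,0],[0,0,0,0,0,0]]
  ]
}}

```text
clock: 3.32
position: [0.467, -0.1446, 0.0897]
ee_rot: [3.142, 0.0, -2.897]
wrist_force: [-0.1, 0.2, -0.6]
gripper_width: 0.009
```

Call:
{"op": "move_arm", "data": {
  "rows": [
    [[0,0,-5,0,0,0],[0,0,-13,0,0,0],[0,0,-23,0,0,0],[0,0,-35,0,0,0],[0,0,-48,0,0,0]]
  ]
}}

```text
clock: 3.95
position: [0.4671, -0.1446, 0.1388]
ee_rot: [-3.141, 0.0, -2.897]
wrist_force: [-0.1, 0.7, -1.4]
gripper_width: 0.0091
```

```bash
python3 - <<'E'
from h import *
s=readout.sense();print(s['position'],np.degrees(s['ee_rot']),s['wrist_force'],s['wrist_torque'])
im=imaging.capture("wrist");cv2.imwrite("pics/w3.png",im)
E
```

```text
[ 0.46705014 -0.14462237  0.13880277] [-1.79990582e+02  1.45829259e-02 -1.65976526e+02] [-0.14998654  0.73380585 -1.41711733] [ 0.02224016  0.03639943 -0.0149817 ]
```

View pics/w3.png

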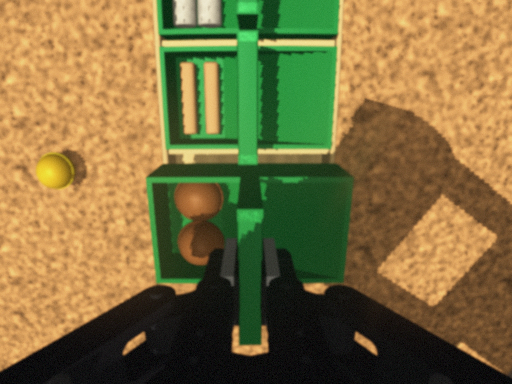

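The bin has risen out of the organiser level and free, with both walnuts at its back (198,198 and 200,242). I'll keep lifting.

Call:
{"op": "move_arm", "data": {
  "rows": [
    [[0,0,-15,0,0,0],[0,0,-32,0,0,0],[0,0,-50,0,0,0],[0,0,-66,0,0,0],[0,0,-78,0,0,0]]
  ]
}}

```text
clock: 4.62
position: [0.4671, -0.1447, 0.217]
ee_rot: [-3.141, 0.001, -2.897]
wrist_force: [-0.6, 0.0, -1.9]
gripper_width: 0.0092
```

```bash
python3 - <<'E'
from h import *
np.set_printoptions(suppress=True)
s=readout.sense();print(s['position'],np.degrees(s['ee_rot']))
# pan at (.525,.227); front (tool x) outward yaw 23; turn goes world +  (q6 decreasing)
print(delta([.525,.227,.215],down(23)), delta([.525,.227,.215],down(14.1)))
E
```

```text
[ 0.46712087 -0.14466884  0.21701737] [-179.97733046    0.03407565 -165.97722607]
[-146.21  346.57   -4.03    0.05    0.04  171.02] [-146.21  346.57   -4.03    0.05    0.04  179.92]
```

Call:
{"op": "move_arm", "data": {
  "rows": [
    [[-4,10,0,0,0,-5],[-10,24,0,0,0,-13],[-17,41,0,0,0,-22],[-25,59,0,0,0,-31],[-33,78,0,0,0,-40]]
  ]
}}

```text
clock: 5.25
position: [0.4801, -0.0603, 0.2159]
ee_rot: [3.141, -0.0, -2.194]
wrist_force: [1.2, -0.3, -1.3]
gripper_width: 0.009
```

```bash
python3 - <<'E'
from h import *
np.set_printoptions(suppress=True)
s=readout.sense();print(s['position'],np.degrees(s['ee_rot']),s['qpos'])
print(delta([.525,.227,.215],down(23)))
E
```

```text
[ 0.4801477  -0.06033     0.21593758] [ 179.98550854   -0.00369431 -125.68900255] [-0.17774031 -0.29765691  1.89275315  0.00005073  1.54675246  2.0159454 ]
[-259.53  131.2    -5.05    0.01    0.02 -148.69]
```

Call:
{"op": "move_arm", "data": {
  "rows": [
    [[-15,8,0,0,0,-9],[-31,16,0,0,0,-18],[-46,23,-1,0,0,-27],[-62,31,-1,0,0,-36],[-77,39,-2,0,0,-45]]
  ]
}}

```text
clock: 5.88
position: [0.4938, 0.0249, 0.2179]
ee_rot: [3.141, 0.0, -1.408]
wrist_force: [0.1, -0.2, -1.0]
gripper_width: 0.0088
```

```bash
python3 - <<'E'
from h import *
np.set_printoptions(suppress=True)
s=readout.sense();print(s['position'],np.degrees(s['ee_rot']),s['qpos'])
print(delta([.525,.227,.215],down(23)))
E
```

```text
[0.49383592 0.02486074 0.21791981] [179.98548016   0.00277911 -80.67969694] [-0.001298   -0.27331391  1.87030189  0.00000649  1.54486261  1.40682818]
[-194.42  -63.49   -3.09    0.01    0.02 -103.68]
```

Call:
{"op": "move_arm", "data": {
  "rows": [
    [[-17,-6,0,0,0,-9],[-34,-11,0,0,0,-18],[-51,-16,0,0,0,-27],[-68,-22,0,0,0,-36],[-84,-27,0,0,0,-45]]
  ]
}}

```text
clock: 6.5
position: [0.5073, 0.1121, 0.2179]
ee_rot: [3.141, 0.0, -0.623]
wrist_force: [0.4, -0.2, -1.3]
gripper_width: 0.0092
```

```bash
python3 - <<'E'
from h import *
np.set_printoptions(suppress=True)
print(delta([.525,.227,.215],down(23)))
E
```

```text
[ -52.66 -103.65   -3.11    0.01    0.02  -58.68]
```

Call:
{"op": "move_arm", "data": {
  "rows": [
    [[-9,-18,0,0,0,-10],[-18,-36,0,0,0,-20],[-26,-53,0,0,0,-30],[-34,-68,0,0,0,-40],[-41,-81,0,0,0,-47]]
  ]
}}

```text
clock: 7.12
position: [0.5217, 0.2017, 0.2178]
ee_rot: [3.142, 0.0, 0.197]
wrist_force: [0.6, 0.5, -0.8]
gripper_width: 0.009
```

```bash
python3 - <<'E'
from h import *
np.set_printoptions(suppress=True)
print(delta([.525,.227,.215],down(23)))
im=imaging.capture("top");cv2.imwrite("pics/t2.png",im)
E
```

```text
[  8.17 -24.13  -3.17  -0.     0.03 -11.69]
```

View pics/t2.png

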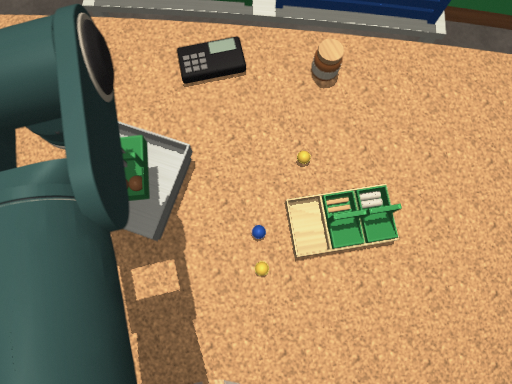

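The bin is over the pan with its front pointing away from the robot. A walnut shows at the back at (135,183), and the left bay is empty with the other two bins untouched. I'll finish the approach now.

Call:
{"op": "move_arm", "data": {
  "rows": [
    [[3,-8,1,0,0,-4],[5,-15,3,0,0,-8],[7,-20,8,0,0,-11.5],[8,-24,16,0,0,-11.5],[8,-24,25,0,0,-11.5]]
  ]
}}

```text
clock: 7.8
position: [0.5249, 0.2262, 0.1921]
ee_rot: [-3.142, 0.0, 0.391]
wrist_force: [-1.3, 0.1, -1.1]
gripper_width: 0.0086
```

```bash
python3 - <<'E'
from h import *
np.set_printoptions(suppress=True,precision=2)
s=readout.sense(); print(s['position'],np.degrees(s['ee_rot']),s['qpos'])
y=23
for a,z in((12,.182),(25,.175),(32,.168),(40,.160),(48,.152),(55,.15),(62,.15),(70,.152)):
    # tool z tilts so that hand leans toward front (tool +x): tool z -> toward -front
    Rt=R.from_euler('z',y,degrees=True)*R.from_euler('y',a,degrees=True)*R.from_euler('x',180,degrees=True)
    print(a,delta([.525,.227,z],Rt), Rt.as_matrix()[:,2])
E
```

```text
[0.52 0.23 0.19] [-180.      0.02   22.4 ] [ 0.36 -0.08  1.75 -0.    1.48 -0.03]
12 [  1.68  -0.75   4.28  -0.06 -11.98  -0.6 ] [-0.19 -0.08 -0.98]
25 [  2.97  -0.76  11.71  -0.13 -24.98  -0.59] [-0.39 -0.17 -0.91]
32 [  3.62  -0.77  19.06  -0.17 -31.98  -0.58] [-0.49 -0.21 -0.85]
40 [  4.3   -0.77  27.55  -0.21 -39.98  -0.57] [-0.59 -0.25 -0.77]
48 [  4.9   -0.78  36.13  -0.25 -47.98  -0.56] [-0.68 -0.29 -0.67]
55 [  5.36  -0.78  38.7   -0.29 -54.98  -0.55] [-0.75 -0.32 -0.57]
62 [  5.74  -0.79  39.33  -0.32 -61.98  -0.54] [-0.81 -0.34 -0.47]
70 [  6.08  -0.79  38.09  -0.37 -69.98  -0.52] [-0.86 -0.37 -0.34]
```

Call:
{"op": "move_arm", "data": {
  "rows": [
    [[1,-0.8,2,0,-6,-0.6],[1.7,-0.8,4,0,-12,-0.6],[2.4,-0.8,8,0,-18,-0.6],[3,-0.8,12,0,-25,-0.6],[3.6,-0.8,19,0,-32,-0.6]]
  ]
}}

```text
clock: 8.43
position: [0.5282, 0.2281, 0.1736]
ee_rot: [-3.139, 0.562, 0.403]
wrist_force: [-0.2, 0.2, -2.2]
gripper_width: 0.009
```

```bash
python3 - <<'E'
from h import *
np.set_printoptions(suppress=True,precision=2)
s=readout.sense(); print(s['position'],s['qpos'],s['wrist_force'])
y=23
for a,z in((40,.160),(48,.152),(55,.15),(62,.15),(68,.152)):
    Rt=R.from_euler('z',y,degrees=True)*R.from_euler('y',a,degrees=True)*R.from_euler('x',180,degrees=True)
    print(a,delta([.525,.227,z],Rt))
im=imaging.capture("scene");cv2.imwrite("pics/s3.png",im)
E
```

```text
[0.53 0.23 0.17] [ 0.37  0.26  1.48 -0.02  1.96 -0.03] [-0.2   0.21 -2.23]
40 [ 5.22 -0.2   7.34 -0.09 -7.81  0.06]
48 [ 10.3   -0.19  14.28  -0.09 -15.81   0.07]
55 [ 12.06  -0.18  16.21  -0.09 -22.81   0.07]
62 [ 12.71  -0.18  16.54  -0.08 -29.81   0.08]
68 [ 12.17  -0.18  15.18  -0.08 -35.81   0.08]
```

View pics/s3.png

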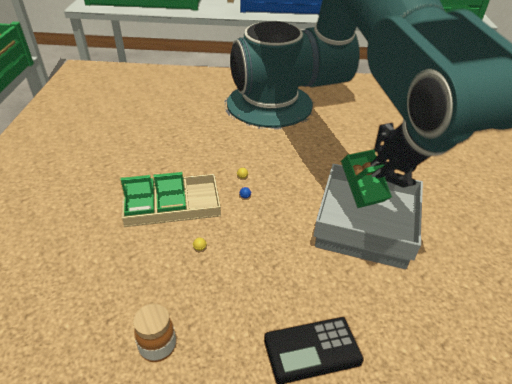

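The bin is tilted 32° over the pan at (365,180), so I'll keep tipping.

Call:
{"op": "move_arm", "data": {
  "rows": [
    [[5,0,7,0,-8,0],[10,0,14,0,-16,0],[12,0,16,0,-23,0],[12.7,0,16.5,0,-30,0],[12.7,0,16.5,0,-30,0]]
  ]
}}

```text
clock: 9.1
position: [0.5297, 0.2289, 0.1508]
ee_rot: [-3.137, 1.084, 0.406]
wrist_force: [-0.8, 0.4, -1.0]
gripper_width: 0.0088
```

```bash
python3 - <<'E'
from h import *
np.set_printoptions(suppress=True,precision=2)
s=readout.sense(); print(s['position'],np.degrees(s['ee_rot']),s['qpos'],s['wrist_force'])
im=imaging.capture("scene")[130:270,300:440];cv2.imwrite("pics/s4.png",cv2.resize(im,None,fx=4,fy=4))
E
```

```text
[0.53 0.23 0.15] [-179.74   62.09   23.28] [ 0.37  0.55  1.31 -0.03  2.36 -0.04] [-0.78  0.41 -1.02]
```

View pics/s4.png

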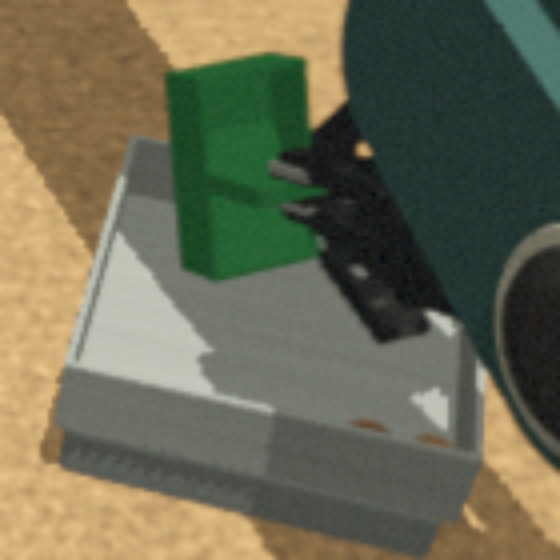

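Both walnuts are in the pan at (370,425) and (432,440) in the zoomed picture, and the bin is empty. I'll raise it, level it and carry it to the bare table.

```bash
python3 - <<'E'
from h import *
np.set_printoptions(suppress=True,precision=1)
def T(y,a): return R.from_euler('z',y,degrees=True)*R.from_euler('y',a,degrees=True)*R.from_euler('x',180,degrees=True)
for g,y,a in (([.525,.227,.165],23,62),([.525,.227,.185],23,56),([.525,.225,.21],23,48),([.525,.22,.225],23,38),([.525,.215,.235],23,28)):
    print(delta(g,T(y,a)))
E
```

```text
[-14.   -0.1  -7.5  -0.   -0.1   0.1]
[-32.2  -0.1 -16.9  -0.    5.9   0.1]
[-55.5   1.6 -27.9  -0.   13.9   0.1]
[-70.6   6.2 -32.9  -0.   23.9   0.1]
[-81.3  10.8 -35.4  -0.1  33.9   0.1]
```

Call:
{"op": "move_arm", "data": {
  "rows": [
    [[-14,0,-7.5,0,0,0],[-32,0,-17,0,6,0],[-55,2,-28,0,14,0],[-70,6,-33,0,24,0],[-81,11,-35,0,34,0]]
  ]
}}

```text
clock: 9.78
position: [0.5279, 0.216, 0.2446]
ee_rot: [-3.139, 0.477, 0.404]
wrist_force: [0.5, 1.3, -1.2]
gripper_width: 0.0089
```

```bash
python3 - <<'E'
from h import *
np.set_printoptions(suppress=True,precision=1)
def T(y,a): return R.from_euler('z',y,degrees=True)*R.from_euler('y',a,degrees=True)*R.from_euler('x',180,degrees=True)
s=readout.sense(); print(s['position'],np.degrees(s['ee_rot']))
for g,y,a in (([.53,.19,.235],20,18),([.54,.15,.235],16,9),([.55,.11,.225],12,0),([.56,.07,.22],8,0),([.568,.03,.2],4,0)):
    print(delta(g,T(y,a)))
E
```

```text
[0.5 0.2 0.2] [-179.8   27.3   23.2]
[-3.9 24.8  6.3  1.1  9.3  2.9]
[-10.6  65.6   9.5   2.1  18.3   6.8]
[-12.7 106.2  21.6   2.5  27.2  10.9]
[-16.2 146.9  28.9   3.5  27.2  14.8]
[-14.5 186.9  50.5   4.4  27.1  18.8]
```

Call:
{"op": "move_arm", "data": {
  "rows": [
    [[-4,25,6,1.1,9.3,2.9],[-10.5,65,9.5,2.1,18.3,6.8],[-13,106,21.5,2.5,27.2,10.9],[-16,147,29,3.5,27.2,14.8],[-14.5,187,50,4.4,27.1,18.8]]
  ]
}}

```text
clock: 10.4
position: [0.5677, 0.0285, 0.2069]
ee_rot: [3.137, 0.003, 0.067]
wrist_force: [0.4, 0.7, -0.2]
gripper_width: 0.009
```

```bash
python3 - <<'E'
from h import *
np.set_printoptions(suppress=True,precision=2)
s=readout.sense(); print(s['position'],np.degrees(s['ee_rot']),s['qpos'])
for z in (.12,.083): print(delta([.57,.0,z],down(0)))
E
```

```text
[0.57 0.03 0.21] [179.75   0.19   3.81] [ 0.01 -0.1   1.74 -0.    1.51 -0.06]
[ 0.64 28.19 80.98  0.26  0.18  3.81]
[  0.76  28.03 117.98   0.26   0.18   3.81]
```

Call:
{"op": "move_arm", "data": {
  "rows": [
    [[0.5,8,25,0.2,0.2,1],[0.5,16,50,0.2,0.2,2],[0.5,24,72,0.2,0.2,3],[0.5,28,90,0.2,0.2,3.8],[0.5,28,104,0.2,0.2,3.8]]
  ]
}}

```text
clock: 11.02
position: [0.5691, 0.0014, 0.0996]
ee_rot: [3.141, 0.005, 0.003]
wrist_force: [0.7, 0.9, -1.2]
gripper_width: 0.0092
```

Call:
{"op": "move_arm", "data": {
  "rows": [
    [[0,0,0,0,0,0]]
  ]
}}

```text
clock: 11.15
position: [0.5686, 0.0017, 0.0988]
ee_rot: [3.141, 0.008, 0.003]
wrist_force: [0.4, -0.5, -1.4]
gripper_width: 0.0089
```

```bash
python3 - <<'E'
from h import *
np.set_printoptions(suppress=True,precision=4)
s=readout.sense(); print(s['position'],np.degrees(s['ee_rot']),s['wrist_force'])
P=imaging.camera_params("wrist")
im=imaging.capture("scene")[90:270,170:410];cv2.imwrite("pics/s5.png",cv2.resize(im,None,fx=3,fy=3))
im=imaging.capture("wrist");cv2.imwrite("pics/w5.png",im)
E
```

```text
[0.5686 0.0017 0.0988] [179.9495   0.4542   0.1863] [ 0.3775 -0.5481 -1.3741]
```

View pics/s5.png

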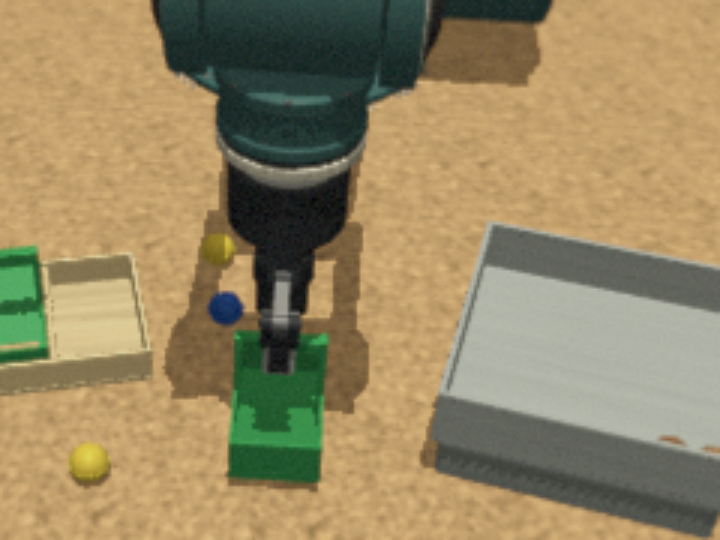

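View pics/w5.png

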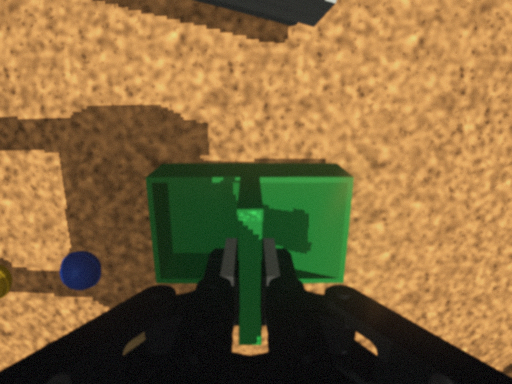

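The insert is empty and held level, with the table clear under it. The ball at (80,270) is well away. I'll lower it gently.

Call:
{"op": "move_arm", "data": {
  "rows": [
    [[0,0,4,0,0.4,0],[0,0,8,0,0.4,0],[0,0,11,0,0.4,0],[0,0,12,0,0.4,0]]
  ]
}}

```text
clock: 11.75
position: [0.5688, 0.0015, 0.0869]
ee_rot: [3.141, 0.001, 0.003]
wrist_force: [0.5, -0.2, 0.2]
gripper_width: 0.009
```

Call:
{"op": "move_arm", "data": {
  "rows": [
    [[0,0,0.5,0,0,0],[0,0,1,0,0,0]]
  ]
}}

```text
clock: 12.0
position: [0.5689, 0.0015, 0.0862]
ee_rot: [3.141, 0.0, 0.003]
wrist_force: [-0.2, 0.5, -0.8]
gripper_width: 0.0088
```

Call:
{"op": "move_arm", "data": {
  "rows": [
    [[0,0,0.5,0,0,0],[0,0,0.8,0,0,0]]
  ]
}}

```text
clock: 12.25
position: [0.5689, 0.0014, 0.0858]
ee_rot: [3.14, 0.0, 0.003]
wrist_force: [-4.2, -0.2, 7.7]
gripper_width: 0.0089
```

The wrist force has risen to 7.7 N, so the insert is on the table. I'll release it.

Call:
{"op": "move_arm", "data": {
  "rows": [
    [[0,0,0,0,0,0],[0,0,0,0,0,0],[0,0,0,0,0,0],[0,0,0,0,0,0]]
  ],
  "gripper": 70
}}

```text
clock: 12.75
position: [0.5689, 0.0015, 0.0854]
ee_rot: [3.141, 0.0, 0.003]
wrist_force: [0.3, 0.6, 0.3]
gripper_width: 0.0598
```

Call:
{"op": "move_arm", "data": {
  "rows": [
    [[0,0,-10,0,0,0],[0,0,-30,0,0,0],[0,0,-60,0,0,0],[0,0,-100,0,0,0],[0,0,-140,0,0,0]]
  ]
}}

```text
clock: 13.38
position: [0.5688, 0.0016, 0.2284]
ee_rot: [3.141, -0.001, 0.003]
wrist_force: [0.5, -0.9, 0.5]
gripper_width: 0.0596
```

Call:
{"op": "move_arm", "data": {
  "rows": [
    [[-40,0,-20,0,0,0],[-90,0,-30,0,0,0],[-130,0,-30,0,0,0],[-150,0,-30,0,0,0],[-150,0,-30,0,0,0]]
  ]
}}

```text
clock: 14.0
position: [0.4183, 0.0012, 0.2574]
ee_rot: [3.14, -0.003, 0.003]
wrist_force: [0.4, -1.1, 0.5]
gripper_width: 0.0599
```

```bash
python3 - <<'E'
from h import *
s=readout.sense(); print(s['clock'],s['position'],s['wrist_force'])
im=imaging.capture("scene");cv2.imwrite("pics/s6.png",cv2.resize(im[100:300,110:440],None,fx=2.4,fy=2.4))
im=imaging.capture("wrist");cv2.imwrite("pics/w6.png",im)
E
```

```text
14.0 [0.4182938  0.00122758 0.25735066] [ 0.42857447 -1.12788406  0.52909576]
```

View pics/s6.png

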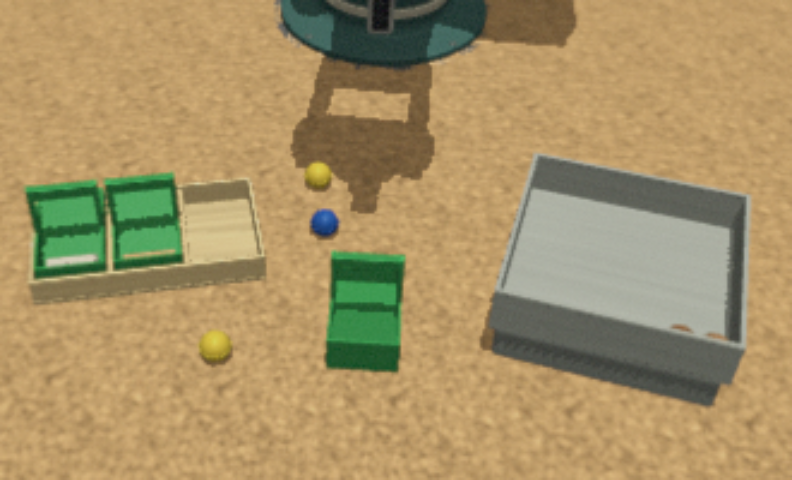

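View pics/w6.png

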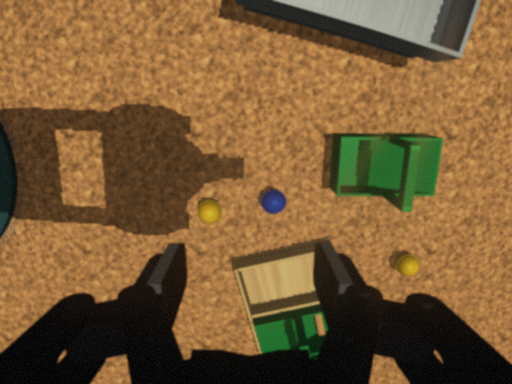

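The insert stands upright and empty on the table (365,310 in the scene zoom), and two walnuts show in the pan (680,328 and 715,336). I'll check from the top camera, then hand in.

```bash
python3 - <<'E'
from h import *
im=imaging.capture("top");cv2.imwrite("pics/t7.png",im)
E
```

```text
(no output)
```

View pics/t7.png

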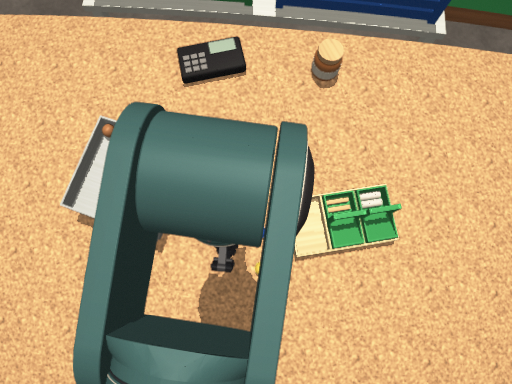

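One walnut shows in the pan corner at (108,130), and the arm hides the rest of the pan from above. The scene camera saw both walnuts there, so I'm handing in.

```bash
python3 -c "
from h import *
print(manip.job_done())"
```

```text
the job is handed in; nothing more can be done
None
```

I handed the job in at about 14 s on the robot's clock, well inside the 58 s limit; the hand-in reports no verdict. I took the walnut insert by its handle and lifted it straight up, level, out of the left bay. I tipped it to 62° over the scale pan, then stood it on the bare table at about (0.57, 0.00) m and backed the gripper away.

**Last checks:**
- **Walnuts:** the scene camera shows both in the pan, against its far wall. The top camera confirms only one, because the arm hid the rest of the pan.
- **Insert:** the scene and wrist pictures show it empty, upright and clear of the loose balls.
- **Other bins:** both were still in the organiser.
- **Forces:** the highest wrist force I read was about 8 N, when the insert touched the table. After I backed away the readings were about 1 N, with nothing touching the gripper.

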